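# Spin-check the lab turntable and brake it at zero

## Task

Check the bearing of the rotating platform: with a fingertip flick the wheel briskly spinning, either way round (its brass pegs are good to push against), and let it run free, untouched, for at least three seconds. Then brake it by pressing a fingertip on the wheel so that its red line stops at the yellow zero plate, within the plate's width, and finish while still holding it there with the finger pressed on the wheel. Touch only the wheel: lift nothing, do not shift or tip the stand, and leave the other things on the bench where they are.

Things in the scene. Friction and masses are not known exactly. Their poses are not given: they have to be found in the camera images.
- stand: (all sizes here in mm) loose heavy stand (4 kg) of the platform: round blue base 170 diameter x 20 high, spindle up to the wheel. Origin: centre of its underside on the bench, on the wheel's vertical axis; z up. Its +x axis points from the spindle to the yellow zero plate, whose blue arm ends 175 from the axis.
- zero (a point): middle of the inner edge of the yellow zero plate: 138 from the wheel axis along the stand's +x, 64 above the bench. The plate is 28 wide and 38 long, begins just outside the wheel's rim and lies level with the wheel's top.
- wheel (a joint): angle of the wheel about its vertical spindle, rad, growing anticlockwise seen from above, without limit (it counts on past 2 pi); at 0 and every multiple of 2 pi the red line is exactly at the zero plate. It turns almost without friction: flicked at 2 rad/s it loses only about 0.1 rad/s each second. A finger pressed on its flat top with a few newtons stops it within 0.05 s.
- hub (a point): centre of the wheel, at the height of its flat top (64 above the bench). The wheel is a light grey disc 260 diameter x 12 thick, about 0.75 kg, with black tick lines; a dark hub 48 diameter stands 10 above the top in the middle. The flat band outside the pegs, 78 to 130 from the axis, is free all round for braking.
- mark (a point): point on the wheel's red line (46 long, 8 wide, radial, ending at the rim), 120 from the axis, at the height of the wheel's top (64 above the bench). The line must stop with this point within 14 either side of the stand's x axis, at the plate.
- peg0 (a point): top centre of a brass peg on the wheel, 12 diameter, standing 30 above the wheel's top (its top is 94 above the bench), 70 from the axis, 60 degrees anticlockwise of the red line.
- peg1 (a point): top centre of an equal peg, opposite the red line (180 degrees).
- peg2 (a point): top centre of an equal peg, 60 degrees clockwise of the red line (300 degrees).
- ring_mass: plain steel ring lying flat, outer diameter 110, inner 84, height 24; origin at the centre of its underside. Leave alone.
- weight_a: brass weight 48 diameter x 16 with a thin stem and ball on top, 55 high overall; origin under its centre. Leave alone.
- weight_b: smaller brass weight 40 diameter x 12 with stem and ball, 44 high overall; origin under its centre. Leave alone.
- timer: flat black timer box 60 x 85 x 24 with a grey screen; origin under its centre. Leave alone.
- flask: amber glass conical flask, 84 diameter at the foot, 145 high; origin under its centre. Leave alone.
- brush_pot: steel pot 84 diameter x 120 high with wooden brushes standing in it to about 260; origin under its centre. Leave alone.
- screwdriver: screwdriver lying on the bench; leave alone.

How it is judged:
On the way, in this order (a step that is already met when the one before it is completed fails the run):
1. the wheel spins free, faster than 0.6 rad/s and touched by nothing of the robot, for 2.5 s on end ((velocity of joint wheel above 0.6 rad/s or velocity of joint wheel below -0.6 rad/s) and contact force between each of the fingers, the arm and wheel below 0.05 N), for 2.5 s.
2. then a fingertip presses on the wheel (contact force between the fingers and wheel above 0.5 N), for 0.05 s.
At the end, for the whole second after the job is handed in: The red line stands at the yellow plate within its width (14 mm either side of its middle), the wheel is still (below 0.1 rad/s) and the fingers press on it with more than 0.5 N; the stand is upright and within 25 mm of where it started (y of mark in the frame of stand between -0.014 and 0.014 m and x of mark in the frame of stand above 0.1 m and velocity of joint wheel between -0.1 and 0.1 rad/s and contact force between the fingers and wheel above 0.5 N and distance of stand from where it was at the start of the episode below 0.025 m and angle between stand's own z axis and vertical below 0.05 rad); the arm keeps its last pose, push and grip.
It fails at once if the stand is shifted by more than 25 mm, tipped or lifted (distance of stand from where it was at the start of the episode above 0.025 m or angle between stand's own z axis and vertical above 0.1 rad or height (world z) of stand above 0.008 m).
It fails at once if one of the other things is moved by more than 25 mm, lifted or knocked over (distance of any of ring_mass, weight_a, weight_b, timer, flask, brush_pot, screwdriver from where it was at the start of the episode above 0.025 m or angle between any of ring_mass, weight_a, weight_b, timer, flask, brush_pot's own z axis and vertical above 0.4 rad).
It also fails if it takes over 42 s, if anything falls off the work surface, if the arm or the gripper's body presses on something with over 40 N, if the wrist force passes 120 N, or if a joint passes its speed limit or range.

## Robot

A 6-joint arm with a two-finger parallel gripper is mounted at the origin on the work surface. World frame = base frame: x ahead of the robot, y to its left, z up, the work surface at z = 0. Lengths are in m, angles in rad, forces in N, time in s.
With the tool pointing down it reaches from about 0.425 to 1.125 m from the base axis. Payload 14.9 kg.
Tool frame: the origin (TCP) lies at the very end of the fingers, on their centre line; the grasp point (between the pads) lies 19 mm behind it (arm.grip_depth is the distance from the TCP to the grasp point, in m); z points along the fingers, y is the direction in which the jaws open and shut (so a half turn about z gives the same grasp; the last joint's range is limited). The gripper opens to 91 mm and grips with 3 to 60 N. Pads are 32 mm wide; open, the fingers measure 118 mm over their backs; the gripper's body (76 mm by 178 mm) begins 60 mm behind the grasp point.
Start: joints at [-1.256, 0.379, 1.734, -0, 1.028, -0.033], TCP at [0.239, -0.658, 0.214] pointing down, gripper open.
Joint ranges: [-2.77, 2.77], [-0.74, 2.19], [0, 2.66], [-1.06, 4.2], [0.31, 2.87], [-3.08, 3.08]. Speed limits (rad/s): [1.89, 1.89, 2.39, 3.14, 3.14, 3.14].

## Interface

Orientations are given as a rotation vector (axis times angle).
In Python, from station import arm gives the robot as it stands.
- The arm moves only by the tool jog_arm, never from a script. Its argument "moves" is a list of rows, each a list of 7 numbers: the shift along the tool's x, y, z in m, then the turn, a rotation vector about the tool's x, y, z in degrees, then the opening, from 0 (shut) to 1 (fully open). A call has exactly 5 rows; each row is the pose to reach, as a shift and turn from the pose measured when the call began, along the tool's axes at that moment; what a row does not reach only later rows make up. A row lasts 1/12 s, in which the tool goes at most 41.7 mm and 7.16 degrees, less where a joint would pass 70% of its speed; a pose out of reach is approached as far as the arm can. A call with a gripper value outside its range is refused whole. The fingers move at their own pace and stop on an object; "force" is the grip in N (left out, the last holds). Time passes only in rows, so rows that repeat a pose let the fingers close, or fill a call up. It gives the time, the measured TCP pose, the force and the opening at its end, in the units of the state.
- arm.observe(): the state, without advancing time (a new reading comes with each control period).
- arm.camera(name): name is "side" or "top" or "wrist"; returns a dict with "img" (420x560x3 uint8, red, green, blue), "vertical_fov" (degrees; the focal length in pixels is half the picture's height over the tangent of half this angle, whatever the lens; pixels are square), "cx", "cy" (the principal point, pixels), "R" (3x3) and "t" (3): a world point X has camera coordinates R X + t. Camera axes: x right, y down, z forward; pixel columns grow to the right and rows downward; lengths in m; the calibration is good to about 2 mm. The wrist camera is an equidistant fisheye: a pixel r from the principal point sees the ray r / f radians off the axis. A picture is of the moment at which its call begins. There is no depth.
- arm.hand_in(): hands the job in, once; it reports no verdict.
The state is a dict: "time_s": time; "joint_positions": joint angles; "qd": joint speeds; "tau": joint torques, N m; "eef_pos": TCP position; "tool_rot": TCP orientation; "force": force on the tool from outside, world axes, zero at the start; "ft_torque": the same for the moment, N m; "gripper_width": opening from 0.0 (shut) to 1.0 (fully open).
Only numpy, scipy, OpenCV 4.12 (cv2) and the standard library are available. Lean on these libraries where they do the work, as an engineer would, in place of code of your own. Each camera call takes 0.05 s, during which the arm holds its last target.

## Working session

There is one attempt and no reset: what is moved stays moved. The work goes in short steps, Python scripts to look and compute and a tool call to move; the robot and the scene stay as the last step left them, time stands still between calls to the robot, and variables do not carry over. Pictures are saved under pics/ and viewed, and the job is handed in when it is done.

Besides the shell and the picture viewer there is one more tool, called after ">>>" as name(argument=value, ...), one argument or row to a line, values as JSON. jog_arm: Moves the arm, as the interface text tells. Its arguments: {"type":"object","properties":{"moves":{"type":"array","items":{"type":"array","items":{"type":"number"}}},"force":{"type":"number"}},"required":["moves"]}

```bash
mkdir -p pics; ls
cat > h.py <<'E'
import numpy as np,cv2
from station import arm
def snap(n,fn=None):
    c=arm.camera(n)
    if fn: cv2.imwrite('pics/'+fn+'.png',c['img'][:,:,::-1])
    return c
def ray(c,u,v,z):
    f=c['img'].shape[0]/2/np.tan(np.radians(c['vertical_fov'])/2)
    d=np.array([(u-c['cx'])/f,(v-c['cy'])/f,1.0]);R=np.array(c['R']);t=np.array(c['t'])
    o=-R.T@t;w=R.T@d
    return o+w*(z-o[2])/w[2]
E
python3 - <<'E'
from h import *
a=snap('top','top0');b=snap('side','side0')
for c in(a,b):print(c['vertical_fov'],c['cx'],c['cy'],-np.array(c['R']).T@c['t'])
print(arm.observe())
E
```

```text
pics
48.467560804333864 276.840714184413 208.40587937958307 [ 0.29979896 -0.01730346  1.59237655]
52.714795739703966 279.0800681571693 214.2983760262651 [0.17056191 0.69411994 1.05205983]
{'time_s': 0.1, 'joint_positions': array([-1.25626927e+00,  3.79354811e-01,  1.73465967e+00, -5.31127507e-06,
        1.02849730e+00, -3.32830546e-02]), 'qd': array([ 0.00123703, -0.00123809, -0.00112567,  0.00017046, -0.0003844 ,
       -0.00040333]), 'tau': array([ 6.70194277e-04, -7.65035963e+01, -4.35289264e+01,  6.52254000e-02,
        3.98176583e-02, -2.43011520e-06]), 'eef_pos': array([ 0.23849441, -0.65778159,  0.21338582]), 'tool_rot': array([-3.09331026e+00, -5.43436080e-01,  2.09368491e-04]), 'force': array([ 0.57890105,  0.25998426, -0.89795931]), 'ft_torque': array([-0.03209184,  0.01794261,  0.00306547]), 'gripper_width': 0.9999175973403501}
```

View pics/top0.png

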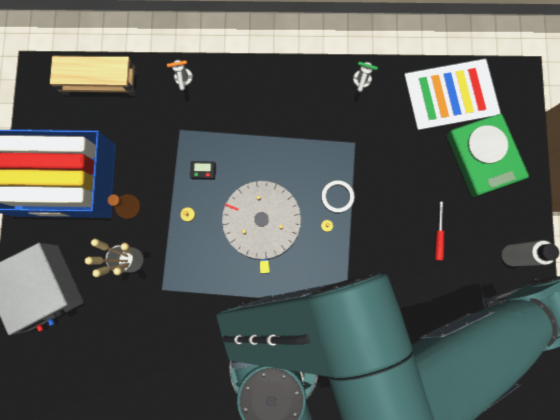

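View pics/side0.png

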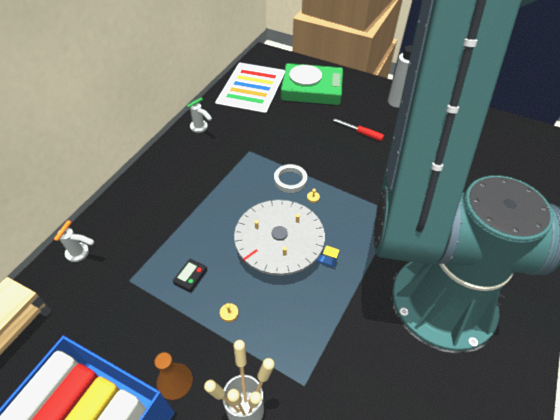

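The top view shows the wheel centred near (261,219), the red line near (231,207), the yellow plate near (264,267) and pegs near (259,198), (244,232) and (281,227). Next I'll measure these.

```bash
cat >> h.py <<'E'
def blob(m,c,z,box=None,minA=4):
    n,l,s,ce=cv2.connectedComponentsWithStats(m.astype(np.uint8))
    return [(s[i,4],ce[i].round(1),ray(c,*ce[i],z)[:2].round(4)) for i in range(1,n) if s[i,4]>=minA]
def masks(c):
    h=cv2.cvtColor(c['img'],cv2.COLOR_RGB2HSV).astype(int);H,S,V=h[...,0],h[...,1],h[...,2]
    red=((H<8)|(H>172))&(S>140)&(V>100)
    yel=(H>24)&(H<34)&(S>180)&(V>120)
    brass=(H>12)&(H<=30)&(S>80)&(V>90)
    grey=(S<50)&(V>110)
    return red,yel,brass,grey
E
python3 - <<'E'
from h import *
for n in('top','side'):
    c=snap(n);r,y,b,g=masks(c)
    for nm,m,z in(('red',r,.064),('yel',y,.064),('brass',b,.094)):
        for q in blob(m,c,z): print(n,nm,*q) if abs(q[2][0]-.72)<.3 and abs(q[2][1])<.4 else 0
    n_,l,s,ce=cv2.connectedComponentsWithStats(cv2.morphologyEx(g.astype(np.uint8),cv2.MORPH_CLOSE,np.ones((5,5))))
    for i in range(1,n_):
        if 2000<s[i,4]<9000:
            k=cv2.findContours((l==i).astype(np.uint8),0,1)[0];k=max(k,key=len)
            e=cv2.fitEllipse(cv2.convexHull(k));print(n,s[i],e,ray(c,*e[0],.064))
E
```

```text
top red 13 [207.4 174.4] [0.6311 0.2302]
top red 23 [230.8 206.4] [0.5238 0.1486]
top brass 57 [176.   62.9] [1.0104 0.3458]
top brass 11 [258.1 197.4] [0.5503 0.0574]
top brass 165 [187.4 214. ] [0.4928 0.2856]
top brass 117 [326.5 225.4] [ 0.4615 -0.1653]
top brass 12 [280.8 226.3] [ 0.4565 -0.0176]
top brass 12 [243.7 231.2] [0.4389 0.1017]
top [ 221  180  113  117 6854] ((273.5837707519531, 245.9560089111328), (103.91970825195312, 137.04795837402344), 153.6284942626953) [0.39479017 0.00497678 0.064     ]
top [   0  243   67   92 4042] ((27.012805938720703, 289.3470458984375), (77.27378845214844, 92.14297485351562), 12.53054141998291) [0.2434515  0.80191756 0.064     ]
side red 26 [249.6 254.5] [0.5236 0.1498]
side red 21 [198.5 269.4] [0.6224 0.2544]
side brass 126 [313.  195.9] [ 0.4468 -0.1036]
side brass 22 [297.1 217.9] [ 0.453  -0.0056]
side brass 86 [ 61.8 230. ] [1.0172 0.3354]
side brass 23 [256.  224.3] [0.5465 0.0691]
side brass 24 [284.1 250.6] [0.4361 0.1123]
side brass 275 [228.6 312. ] [0.4766 0.3353]
side [ 234  199   95   76 5419] ((279.6984558105469, 236.5044708251953), (74.8565444946289, 93.20550537109375), 92.32682800292969) [0.47715078 0.05663469 0.064     ]
side [   0  351   78   69 2112] ((37.29579162597656, 387.6087341308594), (45.78982162475586, 95.3113021850586), 47.88901138305664) [0.7710033  0.67552082 0.064     ]
```

Run:
```python
from h import *
for n,(u0,u1,v0,v1) in(('top',(215,310,175,280)),('side',(225,345,190,285))):
    c=snap(n);im=c['img'];cr=im[v0:v1,u0:u1]
    cv2.imwrite(f'pics/crop_{n}.png',cv2.resize(cr,None,fx=5,fy=5,interpolation=0)[:,:,::-1])
    h=cv2.cvtColor(im,cv2.COLOR_RGB2HSV).astype(int);M=np.zeros(im.shape[:2],bool);M[v0:v1,u0:u1]=1
    y=(h[...,0]>=24)&(h[...,0]<36)&(h[...,1]>150)&(h[...,2]>100)&M
    print(n,'yel',blob(y,c,.064))
    d=(h[...,2]<85)&M
    print('dark',[q for q in blob(d,c,.074) if 80<q[0]<500])
    g=((h[...,1]<45)&(h[...,2]>110)&M)
    g[:, :]&=np.hypot(*(np.indices(g.shape)-np.array([219 if n=='top' else 236,261 if n=='top' else 280])[:,None,None]))<50
    pts=np.argwhere(g)[:,::-1].astype(np.float32)
    hu=cv2.convexHull(pts)[:,0];P=np.array([ray(c,*p,.064)[:2] for p in hu],np.float32);print(len(P),cv2.minEnclosingCircle(P))
```

```text
top yel []
dark []
32 ((0.46759355068206787, 0.04589182883501053), 0.14776527881622314)
side yel [(np.int32(15), array([333.6, 249.1]), array([0.3234, 0.0257])), (np.int32(21), array([330. , 254.7]), array([0.325 , 0.0477]))]
dark []
31 ((0.4849860966205597, 0.024906817823648453), 0.15678206086158752)
```

View pics/crop_top.png

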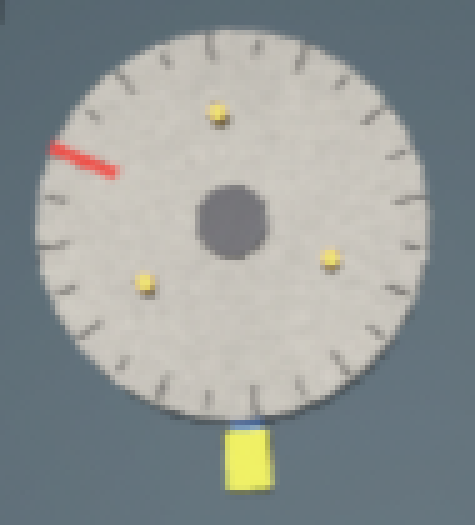

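View pics/crop_side.png

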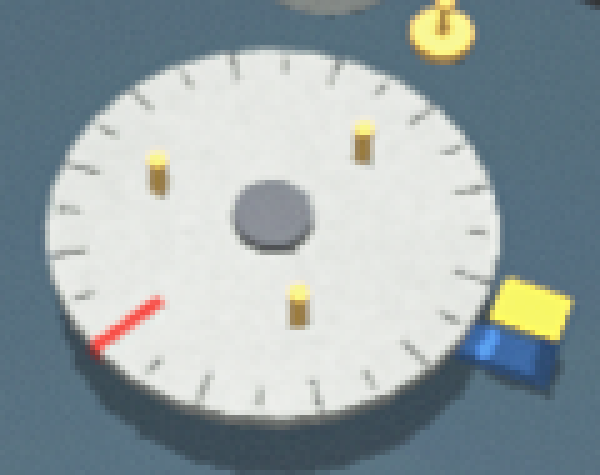

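Run:
```python
from h import *
a=snap('top');b=snap('side')
for c,L in((a,dict(wheel=(261.1,219.5,.064),hub=(261.1,218.9,.074),yel=(264.3,266.4,.064))),(b,dict(hub=(279.1,232.3,.074),yel=(331.1,251.1,.064)))):
    for k,v in L.items(): print(k,ray(c,*v)[:2].round(4))
c=snap('wrist','w0');print(c['vertical_fov'])
```

```text
wheel [0.4814 0.0475]
hub [0.4822 0.0471]
yel [0.328  0.0342]
hub [0.4822 0.0507]
yel [0.327  0.0353]
65.70646984690485
```

View pics/w0.png

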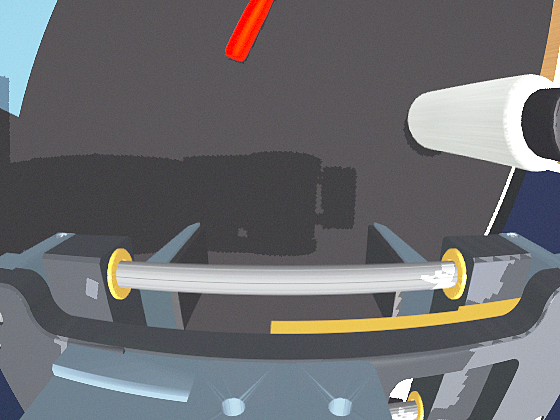

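Hub is at (0.482, 0.049) and the plate direction is about -174.7°. The red line is at about 67° and peg2 at about 7°, i.e. (0.552, 0.058). I'll approach with the gripper shut and turned to yaw 0.

>>> jog_arm(
  moves=[
    [0.028, -0.029, 0, 0, 0, 6.6, 0],
    [0.056, -0.058, 0, 0, 0, 13.2, 0],
    [0.084, -0.087, 0, 0, 0, 19.9, 0],
    [0.112, -0.116, 0, 0, 0, 19.9, 0],
    [0.14, -0.145, 0, 0, 0, 19.9, 0],
  ],
)

```text
time_s: 0.87
eef_pos: [0.3211, -0.4723, 0.2139]
tool_rot: [3.142, -0.001, 0.0]
force: [1.2, -1.0, -0.2]
gripper_width: 0.666
```

>>> jog_arm(
  moves=[
    [0.018, -0.037, 0, 0, 0, 0, 0],
    [0.036, -0.074, 0, 0, 0, 0, 0],
    [0.054, -0.111, 0, 0, 0, 0, 0],
    [0.072, -0.148, 0, 0, 0, 0, 0],
    [0.09, -0.185, 0, 0, 0, 0, 0],
  ],
)

```text
time_s: 1.28
eef_pos: [0.4117, -0.2856, 0.2142]
tool_rot: [3.141, -0.002, 0.001]
force: [0.7, 0.0, 0.4]
gripper_width: 0.301
```

>>> jog_arm(
  moves=[
    [0.018, -0.037, 0, 0, 0, 0, 0],
    [0.036, -0.074, 0, 0, 0, 0, 0],
    [0.054, -0.111, 0, 0, 0, 0, 0],
    [0.072, -0.148, 0, 0, 0, 0, 0],
    [0.09, -0.185, 0, 0, 0, 0, 0],
  ],
)

```text
time_s: 1.7
eef_pos: [0.5025, -0.0986, 0.2145]
tool_rot: [3.141, -0.002, 0.002]
force: [-0.3, -1.8, -0.8]
gripper_width: 0.005
```

>>> jog_arm(
  moves=[
    [0.012, -0.035, 0.01, 0, 0, 0, 0],
    [0.024, -0.07, 0.03, 0, 0, 0, 0],
    [0.036, -0.105, 0.055, 0, 0, 0, 0],
    [0.042, -0.119, 0.085, 0, 0, 0, 0],
    [0.042, -0.119, 0.095, 0, 0, 0, 0],
  ],
)

```text
time_s: 2.12
eef_pos: [0.544, 0.0232, 0.1162]
tool_rot: [3.141, 0.003, -0.002]
force: [-1.0, -0.2, -0.8]
gripper_width: 0.001
```

Run:
```python
from h import *
c=snap('side','s1');cv2.imwrite('pics/s1.png',cv2.resize(c['img'][130:300,200:360],None,fx=4,fy=4)[:,:,::-1]);snap('wrist','w1')
o=arm.observe();print(o['eef_pos'],o['force'],o['time_s'])
```

```text
[0.54340884 0.02073706 0.11765999] [ 0.4830374  -0.14856654  0.77954549] 2.2167
```

View pics/s1.png

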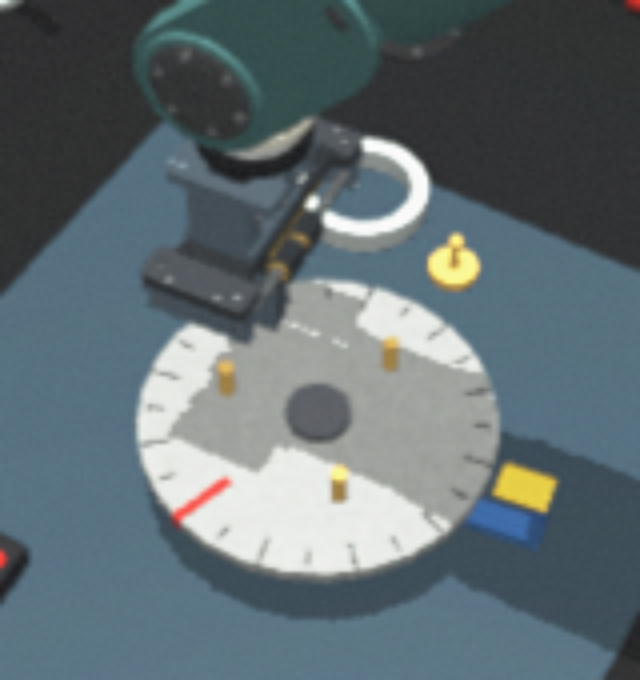

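View pics/w1.png

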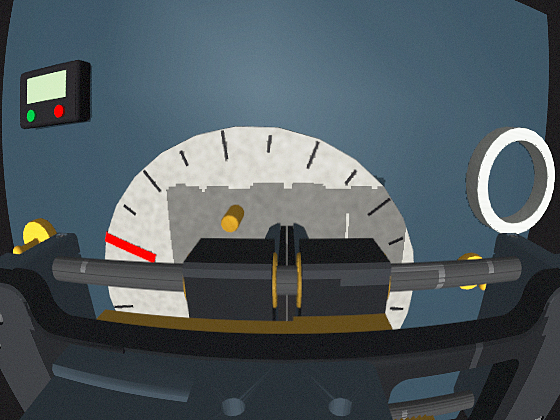

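The wrist view shows peg2 at (232,219), just beside the fingertips at (287,228). The wheel hasn't moved. I'll lower to peg height next.

>>> jog_arm(
  moves=[
    [0.002, 0, 0.02, 0, 0, 0, 0],
    [0.002, 0, 0.037, 0, 0, 0, 0],
    [0.002, 0, 0.037, 0, 0, 0, 0],
    [0.002, -0.004, 0.037, 0, 0, 0, 0],
    [0.002, -0.008, 0.037, 0, 0, 0, 0],
  ],
)

```text
time_s: 2.63
eef_pos: [0.5461, 0.0283, 0.0823]
tool_rot: [3.141, -0.001, -0.001]
force: [0.8, -0.1, 1.1]
gripper_width: 0.005
```

>>> jog_arm(
  moves=[
    [0, -0.008, 0, 0, 0, 0, 0],
    [0, -0.017, 0, 0, 0, 0, 0],
    [0, -0.026, 0, 0, 0, 0, 0],
    [0, -0.035, 0, 0, 0, 0, 0],
    [0, -0.032, -0.038, 0, 0, 0, 0],
  ],
)

```text
time_s: 3.05
eef_pos: [0.5425, 0.0621, 0.1155]
tool_rot: [3.141, 0.001, -0.015]
force: [-1.7, -0.3, -1.7]
gripper_width: 0.004
```

>>> jog_arm(
  moves=[
    [0, 0, -0.03, 0, 0, 0, 0],
    [0.015, 0, -0.03, 0, 0, 0, 0],
    [0.03, 0, -0.03, 0, 0, 0, 0],
    [0.04, 0, -0.03, 0, 0, 0, 0],
    [0.04, 0, -0.03, 0, 0, 0, 0],
  ],
)

```text
time_s: 3.47
eef_pos: [0.5842, 0.0628, 0.1452]
tool_rot: [3.141, 0.002, -0.014]
force: [-0.4, 0.5, -0.4]
gripper_width: 0.006
```

```bash
cat >> h.py <<'E'
HUB=np.array([.482,.049])
def wang(n='side',c=None):
    c=c or snap(n);r=masks(c)[0]
    t=arm.observe()['time_s']
    for A,p,X in blob(r,c,.064):
        if .05<np.hypot(*(X-HUB))<.14:
            d=X-HUB; return t,A,round(np.degrees(np.arctan2(d[1],d[0]))+174.7,1)%360,X,round(float(np.hypot(*d)),4)
    return t,None
E
python3 - <<'E'
from h import *
c=snap('side');cv2.imwrite('pics/s2.png',cv2.resize(c['img'][130:300,200:360],None,fx=4,fy=4)[:,:,::-1])
for i in range(3):
  print(wang('top'));print(wang('side'))
print(arm.observe()['eef_pos'],arm.observe()['force'])
E
```

```text
(3.5667, None)
(3.6167, np.int32(27), np.float64(342.7), array([0.3777, 0.0711]), 0.1066)
(3.6667, None)
(3.7167, np.int32(30), np.float64(355.1), array([0.3751, 0.0483]), 0.1069)
(3.7667, None)
(3.8167, np.int32(28), np.float64(7.6), array([0.3775, 0.0251]), 0.1072)
[0.5821674  0.06219754 0.14484776] [ 0.17254543 -0.03549708  0.52578876]
```

View pics/s2.png

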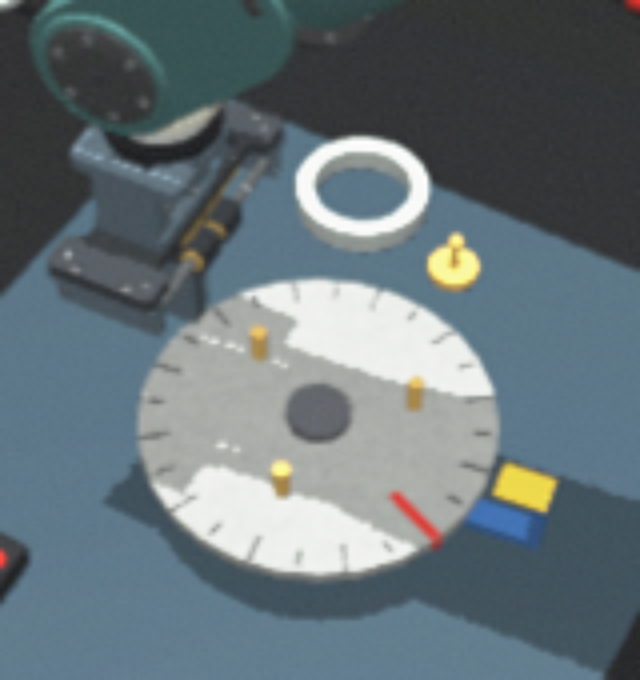

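The wheel is free at about 2.15 rad/s anticlockwise. Next I'll hover over the free band while it runs.

>>> jog_arm(
  moves=[
    [0.004, 0.006, 0, 0, 0, 0, 0],
    [0.004, 0.013, 0.02, 0, 0, 0, 0],
    [0.004, 0.013, 0.04, 0, 0, 0, 0],
    [0.004, 0.013, 0.055, 0, 0, 0, 0],
    [0.004, 0.013, 0.065, 0, 0, 0, 0],
  ],
)

```text
time_s: 4.23
eef_pos: [0.5849, 0.0486, 0.0784]
tool_rot: [3.14, 0.0, -0.019]
force: [0.2, 0.8, -0.7]
gripper_width: 0.002
```

>>> jog_arm(
  moves=[
    [0, 0, 0, 0, 0, 0, 0],
    [0, 0, 0, 0, 0, 0, 0],
    [0, 0, 0, 0, 0, 0, 0],
    [0, 0, 0, 0, 0, 0, 0],
    [0, 0, 0, 0, 0, 0, 0],
  ],
)

```text
time_s: 4.65
eef_pos: [0.5854, 0.0486, 0.0792]
tool_rot: [3.14, 0.0, -0.016]
force: [-0.1, 0.7, 1.2]
gripper_width: 0.005
```

>>> jog_arm(
  moves=[
    [0, 0, 0, 0, 0, 0, 0],
    [0, 0, 0, 0, 0, 0, 0],
    [0, 0, 0, 0, 0, 0, 0],
    [0, 0, 0, 0, 0, 0, 0],
    [0, 0, 0, 0, 0, 0, 0],
  ],
)

```text
time_s: 5.07
eef_pos: [0.5855, 0.0487, 0.0793]
tool_rot: [3.14, 0.001, -0.016]
force: [1.1, 0.7, -0.3]
gripper_width: 0.007
```

>>> jog_arm(
  moves=[
    [0, 0, 0, 0, 0, 0, 0],
    [0, 0, 0, 0, 0, 0, 0],
    [0, 0, 0, 0, 0, 0, 0],
    [0, 0, 0, 0, 0, 0, 0],
    [0, 0, 0, 0, 0, 0, 0],
  ],
)

```text
time_s: 5.48
eef_pos: [0.5854, 0.0487, 0.0792]
tool_rot: [3.14, 0.001, -0.016]
force: [0.8, -0.7, 0.3]
gripper_width: 0.008
```

>>> jog_arm(
  moves=[
    [0, 0, 0, 0, 0, 0, 0],
    [0, 0, 0, 0, 0, 0, 0],
    [0, 0, 0, 0, 0, 0, 0],
    [0, 0, 0, 0, 0, 0, 0],
    [0, 0, 0, 0, 0, 0, 0],
  ],
)

```text
time_s: 5.9
eef_pos: [0.5855, 0.0487, 0.0793]
tool_rot: [3.14, 0.001, -0.016]
force: [-0.8, -0.1, -0.4]
gripper_width: 0.006
```

>>> jog_arm(
  moves=[
    [0, 0, 0, 0, 0, 0, 0],
    [0, 0, 0, 0, 0, 0, 0],
    [0, 0, 0, 0, 0, 0, 0],
    [0, 0, 0, 0, 0, 0, 0],
    [0, 0, 0, 0, 0, 0, 0],
  ],
)

```text
time_s: 6.32
eef_pos: [0.5854, 0.0487, 0.0793]
tool_rot: [3.14, 0.001, -0.016]
force: [0.3, -0.6, -0.1]
gripper_width: 0.006
```

>>> jog_arm(
  moves=[
    [0, 0, 0, 0, 0, 0, 0],
    [0, 0, 0, 0, 0, 0, 0],
    [0, 0, 0, 0, 0, 0, 0],
    [0, 0, 0, 0, 0, 0, 0],
    [0, 0, 0, 0, 0, 0, 0],
  ],
)

```text
time_s: 6.73
eef_pos: [0.5855, 0.0487, 0.0793]
tool_rot: [3.14, 0.001, -0.016]
force: [0.5, 0.3, 0.4]
gripper_width: 0.004
```

>>> jog_arm(
  moves=[
    [0, 0, 0, 0, 0, 0, 0],
    [0, 0, 0, 0, 0, 0, 0],
    [0, 0, 0, 0, 0, 0, 0],
    [0, 0, 0, 0, 0, 0, 0],
    [0, 0, 0, 0, 0, 0, 0],
  ],
)

```text
time_s: 7.15
eef_pos: [0.5855, 0.0487, 0.0793]
tool_rot: [3.14, 0.001, -0.016]
force: [0.5, -0.6, -0.7]
gripper_width: 0.005
```

Run:
```python
from h import *
for i in range(6): print(wang('side'))
print(arm.observe()['eef_pos'],arm.observe()['force'])
```

```text
(7.2, np.int32(28), np.float64(19.0), array([0.387 , 0.0062]), 0.1042)
(7.25, np.int32(20), np.float64(23.5), array([ 0.3912, -0.001 ]), 0.1037)
(7.3, np.int32(24), np.float64(28.6), array([ 0.3923, -0.0112]), 0.108)
(7.35, np.int32(23), np.float64(33.5), array([ 0.3986, -0.018 ]), 0.107)
(7.4, np.int32(22), np.float64(38.2), array([ 0.4048, -0.0243]), 0.1065)
(7.45, np.int32(22), np.float64(43.1), array([ 0.41  , -0.0321]), 0.1084)
[0.58545488 0.04866497 0.07925043] [-0.05900242  0.26780584  0.2131733 ]
```

Free run is well past 3 s and the speed is now 1.69 rad/s. I'll lower the hover to 6 mm and let it slow further, which makes the stop easier to time.

>>> jog_arm(
  moves=[
    [0, 0, 0.003, 0, 0, 0, 0],
    [0, 0, 0.006, 0, 0, 0, 0],
    [0, 0, 0.009, 0, 0, 0, 0],
    [0, 0, 0.009, 0, 0, 0, 0],
    [0, 0, 0.009, 0, 0, 0, 0],
  ],
)

```text
time_s: 7.87
eef_pos: [0.5851, 0.0486, 0.0699]
tool_rot: [3.14, 0.001, -0.017]
force: [-0.3, 0.4, 0.0]
gripper_width: 0.006
```

>>> jog_arm(
  moves=[
    [0, 0, 0, 0, 0, 0, 0],
    [0, 0, 0, 0, 0, 0, 0],
    [0, 0, 0, 0, 0, 0, 0],
    [0, 0, 0, 0, 0, 0, 0],
    [0, 0, 0, 0, 0, 0, 0],
  ],
)

```text
time_s: 8.28
eef_pos: [0.5852, 0.0486, 0.07]
tool_rot: [3.14, 0.001, -0.017]
force: [-0.3, 1.5, -0.0]
gripper_width: 0.005
```

>>> jog_arm(
  moves=[
    [0, 0, 0, 0, 0, 0, 0],
    [0, 0, 0, 0, 0, 0, 0],
    [0, 0, 0, 0, 0, 0, 0],
    [0, 0, 0, 0, 0, 0, 0],
    [0, 0, 0, 0, 0, 0, 0],
  ],
)

```text
time_s: 8.7
eef_pos: [0.5852, 0.0486, 0.07]
tool_rot: [3.14, 0.001, -0.017]
force: [-0.5, -1.1, -0.4]
gripper_width: 0.005
```

>>> jog_arm(
  moves=[
    [0, 0, 0, 0, 0, 0, 0],
    [0, 0, 0, 0, 0, 0, 0],
    [0, 0, 0, 0, 0, 0, 0],
    [0, 0, 0, 0, 0, 0, 0],
    [0, 0, 0, 0, 0, 0, 0],
  ],
)

```text
time_s: 9.12
eef_pos: [0.5852, 0.0486, 0.07]
tool_rot: [3.14, 0.001, -0.017]
force: [0.7, 0.5, -0.5]
gripper_width: 0.002
```

>>> jog_arm(
  moves=[
    [0, 0, 0, 0, 0, 0, 0],
    [0, 0, 0, 0, 0, 0, 0],
    [0, 0, 0, 0, 0, 0, 0],
    [0, 0, 0, 0, 0, 0, 0],
    [0, 0, 0, 0, 0, 0, 0],
  ],
)

```text
time_s: 9.53
eef_pos: [0.5852, 0.0486, 0.07]
tool_rot: [3.14, 0.001, -0.017]
force: [0.3, 0.7, -0.9]
gripper_width: -0.001
```

>>> jog_arm(
  moves=[
    [0, 0, 0, 0, 0, 0, 0],
    [0, 0, 0, 0, 0, 0, 0],
    [0, 0, 0, 0, 0, 0, 0],
    [0, 0, 0, 0, 0, 0, 0],
    [0, 0, 0, 0, 0, 0, 0],
  ],
)

```text
time_s: 9.95
eef_pos: [0.5852, 0.0486, 0.07]
tool_rot: [3.14, 0.001, -0.017]
force: [0.8, 0.8, -0.7]
gripper_width: 0.004
```

>>> jog_arm(
  moves=[
    [0, 0, 0, 0, 0, 0, 0],
    [0, 0, 0, 0, 0, 0, 0],
    [0, 0, 0, 0, 0, 0, 0],
    [0, 0, 0, 0, 0, 0, 0],
    [0, 0, 0, 0, 0, 0, 0],
  ],
)

```text
time_s: 10.37
eef_pos: [0.5852, 0.0486, 0.07]
tool_rot: [3.14, 0.001, -0.017]
force: [0.4, -1.1, -0.7]
gripper_width: 0.009
```

>>> jog_arm(
  moves=[
    [0, 0, 0, 0, 0, 0, 0],
    [0, 0, 0, 0, 0, 0, 0],
    [0, 0, 0, 0, 0, 0, 0],
    [0, 0, 0, 0, 0, 0, 0],
    [0, 0, 0, 0, 0, 0, 0],
  ],
)

```text
time_s: 10.78
eef_pos: [0.5852, 0.0486, 0.07]
tool_rot: [3.14, 0.001, -0.017]
force: [-0.6, 0.1, 0.5]
gripper_width: 0.009
```

>>> jog_arm(
  moves=[
    [0, 0, 0, 0, 0, 0, 0],
    [0, 0, 0, 0, 0, 0, 0],
    [0, 0, 0, 0, 0, 0, 0],
    [0, 0, 0, 0, 0, 0, 0],
    [0, 0, 0, 0, 0, 0, 0],
  ],
)

```text
time_s: 11.2
eef_pos: [0.5852, 0.0486, 0.07]
tool_rot: [3.14, 0.001, -0.017]
force: [-0.4, 0.3, -0.1]
gripper_width: 0.007
```

>>> jog_arm(
  moves=[
    [0, 0, 0, 0, 0, 0, 0],
    [0, 0, 0, 0, 0, 0, 0],
    [0, 0, 0, 0, 0, 0, 0],
    [0, 0, 0, 0, 0, 0, 0],
    [0, 0, 0, 0, 0, 0, 0],
  ],
)

```text
time_s: 11.62
eef_pos: [0.5852, 0.0486, 0.07]
tool_rot: [3.14, 0.001, -0.017]
force: [0.5, 0.1, -1.0]
gripper_width: 0.0
```

>>> jog_arm(
  moves=[
    [0, 0, 0, 0, 0, 0, 0],
    [0, 0, 0, 0, 0, 0, 0],
    [0, 0, 0, 0, 0, 0, 0],
    [0, 0, 0, 0, 0, 0, 0],
    [0, 0, 0, 0, 0, 0, 0],
  ],
)

```text
time_s: 12.03
eef_pos: [0.5852, 0.0486, 0.07]
tool_rot: [3.14, 0.001, -0.017]
force: [-0.5, -0.1, 0.0]
gripper_width: 0.006
```

>>> jog_arm(
  moves=[
    [0, 0, 0, 0, 0, 0, 0],
    [0, 0, 0, 0, 0, 0, 0],
    [0, 0, 0, 0, 0, 0, 0],
    [0, 0, 0, 0, 0, 0, 0],
    [0, 0, 0, 0, 0, 0, 0],
  ],
)

```text
time_s: 12.45
eef_pos: [0.5852, 0.0486, 0.07]
tool_rot: [3.14, 0.001, -0.017]
force: [0.2, 0.1, 0.9]
gripper_width: 0.005
```

>>> jog_arm(
  moves=[
    [0, 0, 0, 0, 0, 0, 0],
    [0, 0, 0, 0, 0, 0, 0],
    [0, 0, 0, 0, 0, 0, 0],
    [0, 0, 0, 0, 0, 0, 0],
    [0, 0, 0, 0, 0, 0, 0],
  ],
)

```text
time_s: 12.87
eef_pos: [0.5852, 0.0486, 0.0699]
tool_rot: [3.14, 0.0, -0.017]
force: [0.9, -0.0, -1.1]
gripper_width: 0.003
```

>>> jog_arm(
  moves=[
    [0, 0, 0, 0, 0, 0, 0],
    [0, 0, 0, 0, 0, 0, 0],
    [0, 0, 0, 0, 0, 0, 0],
    [0, 0, 0, 0, 0, 0, 0],
    [0, 0, 0, 0, 0, 0, 0],
  ],
)

```text
time_s: 13.28
eef_pos: [0.5852, 0.0486, 0.07]
tool_rot: [3.14, 0.001, -0.017]
force: [0.9, 0.0, 0.6]
gripper_width: 0.009
```

>>> jog_arm(
  moves=[
    [0, 0, 0, 0, 0, 0, 0],
    [0, 0, 0, 0, 0, 0, 0],
    [0, 0, 0, 0, 0, 0, 0],
    [0, 0, 0, 0, 0, 0, 0],
    [0, 0, 0, 0, 0, 0, 0],
  ],
)

```text
time_s: 13.7
eef_pos: [0.5852, 0.0487, 0.07]
tool_rot: [3.14, 0.001, -0.017]
force: [0.7, 0.2, 0.2]
gripper_width: 0.006
```

Run:
```python
from h import *
for i in range(6): print(wang('side'))
print(arm.observe()['eef_pos'],arm.observe()['force'])
```

```text
(13.75, None)
(13.8, None)
(13.85, None)
(13.9, np.int32(14), np.float64(179.2), array([0.58  , 0.0567]), 0.0983)
(13.95, np.int32(12), np.float64(182.2), array([0.5778, 0.0616]), 0.0966)
(14.0, np.int32(9), np.float64(184.9), array([0.5746, 0.0657]), 0.0941)
[0.58519376 0.04863701 0.06998159] [-0.0935184   0.1039443   0.21886755]
```

>>> jog_arm(
  moves=[
    [0, 0, 0.001, 0, 0, 0, 0],
    [0, 0, 0.002, 0, 0, 0, 0],
    [0, 0, 0.003, 0, 0, 0, 0],
    [0, 0, 0.003, 0, 0, 0, 0],
    [0, 0, 0.003, 0, 0, 0, 0],
  ],
)

```text
time_s: 14.42
eef_pos: [0.5851, 0.0486, 0.0669]
tool_rot: [3.14, 0.001, -0.017]
force: [-0.0, 0.4, -0.1]
gripper_width: 0.002
```

>>> jog_arm(
  moves=[
    [0, 0, 0, 0, 0, 0, 0],
    [0, 0, 0, 0, 0, 0, 0],
    [0, 0, 0, 0, 0, 0, 0],
    [0, 0, 0, 0, 0, 0, 0],
    [0, 0, 0, 0, 0, 0, 0],
  ],
)

```text
time_s: 14.83
eef_pos: [0.5851, 0.0486, 0.0669]
tool_rot: [3.14, 0.001, -0.017]
force: [-0.1, 0.6, -0.2]
gripper_width: 0.005
```

Run:
```python
from h import *
for i in range(6): print(wang('side'))
print(arm.observe()['eef_pos'],arm.observe()['force'])
```

```text
(14.8833, np.int32(23), np.float64(234.7), array([0.5371, 0.1444]), 0.1102)
(14.9333, np.int32(23), np.float64(237.4), array([0.5323, 0.1464]), 0.1096)
(14.9833, np.int32(25), np.float64(240.2), array([0.5281, 0.15  ]), 0.111)
(15.0333, np.int32(24), np.float64(242.8), array([0.5225, 0.15  ]), 0.1088)
(15.0833, np.int32(26), np.float64(245.4), array([0.518, 0.152]), 0.1091)
(15.1333, np.int32(25), np.float64(248.1), array([0.5136, 0.155 ]), 0.1106)
[0.58510985 0.04861816 0.06688485] [-0.55707468 -0.02682641 -0.23458397]
```

>>> jog_arm(
  moves=[
    [0, 0, 0, 0, 0, 0, 0],
    [0, 0, 0, 0, 0, 0, 0],
    [0, 0, 0, 0, 0, 0, 0],
    [0, 0, 0, 0, 0, 0, 0],
    [0, 0, 0, 0, 0, 0, 0],
  ],
)

```text
time_s: 15.55
eef_pos: [0.5851, 0.0486, 0.0669]
tool_rot: [3.14, 0.001, -0.017]
force: [0.4, -0.6, -0.5]
gripper_width: 0.005
```

>>> jog_arm(
  moves=[
    [0, 0, 0, 0, 0, 0, 0],
    [0, 0, 0, 0, 0, 0, 0],
    [0, 0, 0, 0, 0, 0, 0],
    [0, 0, 0, 0, 0, 0, 0],
    [0, 0, 0, 0, 0, 0, 0],
  ],
)

```text
time_s: 15.97
eef_pos: [0.5851, 0.0486, 0.0669]
tool_rot: [3.14, 0.001, -0.017]
force: [1.1, 0.3, 0.6]
gripper_width: 0.002
```

>>> jog_arm(
  moves=[
    [0, 0, 0, 0, 0, 0, 0],
    [0, 0, 0, 0, 0, 0, 0],
    [0, 0, 0, 0, 0, 0, 0],
    [0, 0, 0, 0, 0, 0, 0],
    [0, 0, 0, 0, 0, 0, 0],
  ],
)

```text
time_s: 16.38
eef_pos: [0.5851, 0.0486, 0.0669]
tool_rot: [3.14, 0.001, -0.017]
force: [0.3, 0.1, -0.1]
gripper_width: 0.005
```

>>> jog_arm(
  moves=[
    [0, 0, 0, 0, 0, 0, 0],
    [0, 0, 0, 0, 0, 0, 0],
    [0, 0, 0, 0, 0, 0, 0],
    [0, 0, 0, 0, 0, 0, 0],
    [0, 0, 0, 0, 0, 0, 0],
  ],
)

```text
time_s: 16.8
eef_pos: [0.5851, 0.0486, 0.0669]
tool_rot: [3.14, 0.001, -0.017]
force: [0.0, 1.1, 0.4]
gripper_width: 0.006
```

Run:
```python
from h import *
for i in range(2): print(wang('side'))
print(arm.observe()['eef_pos'],arm.observe()['force'])
```

```text
(16.85, np.int32(31), np.float64(332.7), array([0.3843, 0.0885]), 0.1054)
(16.9, np.int32(31), np.float64(335.0), array([0.3791, 0.0858]), 0.1093)
[0.58510652 0.0486428  0.0668651 ] [ 0.58465918  0.93789821 -0.69476219]
```

>>> jog_arm(
  moves=[
    [0, 0, 0, 0, 0, 0, 0],
    [0, 0, 0, 0, 0, 0, 0],
    [0, 0, 0, 0, 0, 0, 0],
    [0, 0, 0, 0, 0, 0, 0],
    [0, 0, 0, 0, 0, 0, 0],
  ],
)

```text
time_s: 17.32
eef_pos: [0.5851, 0.0486, 0.0669]
tool_rot: [3.14, 0.0, -0.017]
force: [0.2, 0.3, -0.2]
gripper_width: 0.004
```

>>> jog_arm(
  moves=[
    [0, 0, 0.005, 0, 0, 0, 0],
    [0, 0, 0.005, 0, 0, 0, 0],
    [0, 0, 0.005, 0, 0, 0, 0],
    [0, 0, 0.005, 0, 0, 0, 0],
    [0, 0, 0.005, 0, 0, 0, 0],
  ],
)

```text
time_s: 17.73
eef_pos: [0.5858, 0.0487, 0.064]
tool_rot: [3.14, 0.001, -0.016]
force: [-15.0, -0.7, 41.4]
gripper_width: 0.002
```

Run:
```python
from h import *
for i in range(3): print(wang('side'),arm.observe()['force'])
c=snap('side');cv2.imwrite('pics/s3.png',cv2.resize(c['img'][130:300,200:360],None,fx=4,fy=4)[:,:,::-1])
print(arm.observe()['eef_pos'],arm.observe()['force'])
```

```text
(17.7833, np.int32(30), np.float64(358.0), array([0.3746, 0.0428]), 0.1076) [-14.48933934  -0.80378885  42.13753643]
(17.8333, np.int32(29), np.float64(358.0), array([0.3754, 0.0429]), 0.1068) [-1.48738893e+01 -1.76555445e-02  4.18628443e+01]
(17.8833, np.int32(30), np.float64(358.0), array([0.3746, 0.0428]), 0.1076) [-14.06596899   0.3330788   40.68411719]
[0.58575746 0.04870133 0.06402222] [-15.42767507  -0.8578346   42.39579243]
```

View pics/s3.png

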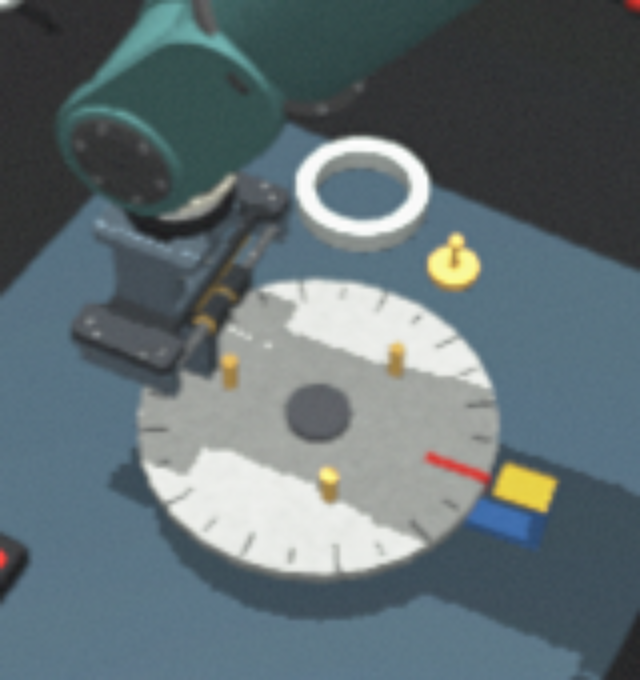

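The line stopped at the plate, about 2° (4 mm) short of its middle. In the crop it runs from (428,457) to (490,480) and the plate is at (525,487). The 42 N press is firmer than needed, so I'll ease it while keeping contact.

>>> jog_arm(
  moves=[
    [0, 0, 0.0007, 0, 0, 0, 0],
    [0, 0, 0.0007, 0, 0, 0, 0],
    [0, 0, 0.0007, 0, 0, 0, 0],
    [0, 0, 0.0007, 0, 0, 0, 0],
    [0, 0, 0.0007, 0, 0, 0, 0],
  ],
)

```text
time_s: 18.35
eef_pos: [0.586, 0.0487, 0.0642]
tool_rot: [3.141, 0.001, -0.016]
force: [-7.2, 0.0, 20.7]
gripper_width: 0.009
```

Run:
```python
from h import *
for i in range(3): print(wang('side'),arm.observe()['force'])
c=snap('top');cv2.imwrite('pics/t4.png',cv2.resize(c['img'][175:280,205:320],None,fx=5,fy=5)[:,:,::-1])
c=snap('side');cv2.imwrite('pics/s4.png',cv2.resize(c['img'][190:285,225:345],None,fx=5,fy=5,interpolation=0)[:,:,::-1])
print(arm.observe())
```

```text
(18.4, np.int32(29), np.float64(358.0), array([0.3754, 0.0429]), 0.1068) [-8.84044878  1.26525632 19.41297149]
(18.45, np.int32(28), np.float64(358.0), array([0.3753, 0.0428]), 0.1069) [-6.98110318 -0.44232076 20.10798943]
(18.5, np.int32(29), np.float64(358.0), array([0.3754, 0.0429]), 0.1068) [-7.44177518 -1.50897345 20.88788561]
{'time_s': 18.6, 'joint_positions': array([ 4.36298507e-02,  4.29530398e-01,  2.00463877e+00, -8.96314088e-04,
        7.17696721e-01,  1.61473743e+00]), 'qd': array([-0.00118797,  0.00022822, -0.00095142,  0.00109402,  0.00093206,
       -0.00289016]), 'tau': array([-3.14471824e-01, -5.86100399e+01, -2.99358898e+01, -1.71409902e-02,
       -1.89341024e+00, -1.91213517e-04]), 'eef_pos': array([0.58604334, 0.04874884, 0.06422596]), 'tool_rot': array([ 3.14051636e+00,  5.76262141e-04, -1.60760314e-02]), 'force': array([-7.31362483, -1.05031912, 20.80689262]), 'ft_torque': array([ 0.01359024,  1.26678514, -0.00813097]), 'gripper_width': 0.003996647873095373}
```

View pics/s4.png

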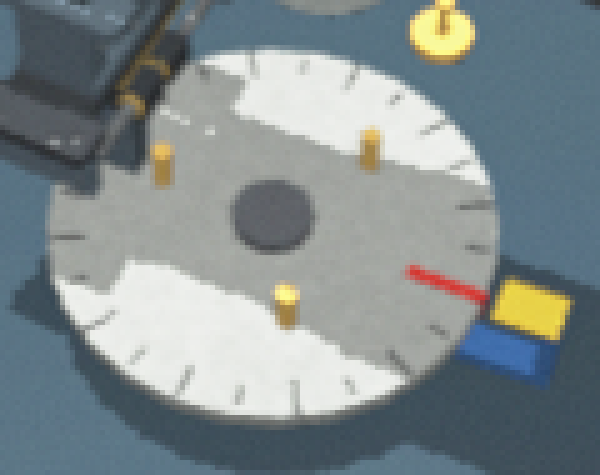

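The line holds at the plate, ending at (488,298) against a plate inner edge running from about (500,280) to (492,320). It is still, with 20 N of press, and the hub is where it was at the start. I'm handing in.

```bash
python3 -c "
from station import arm
print(arm.hand_in())"
```

```text
the job is handed in; nothing more can be done
None
```

The wheel was flicked, ran free, and was stopped with the red line at the yellow plate. I handed the job in at about 18.6 s with the finger still pressing; no verdict is reported.

- **Spin:** I pushed peg2 with the closed fingertips, which set the wheel turning anticlockwise at about 2.15 rad/s. It ran untouched for about 14 s and had slowed to about 0.8 rad/s when I braked it.
- **Stop:** I pressed the finger on the outer band. My side-camera measurement puts the line about 2° short of the plate's middle, roughly 4 mm against the 14 mm allowed. Plate bearings from the two cameras differ by about 1° (2 mm at the mark), which the margin covers.
- **Hold:** The wheel read the same angle in every check after stopping. The first press was firmer than needed at 42 N, so I eased it to about 20 N and the line did not move.
- **Stand and other items:** The stand showed no visible shift in the side view. The arm touched only the wheel, and the objects visible in that view looked unmoved. I took a last top view but did not look at it.

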